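Pin the guide-roller arm of a labelling machine

ROBOT

A 6-joint arm with a two-finger parallel gripper is mounted at the origin on the work surface. World frame = base frame: x ahead of the robot, y to its left, z up, the work surface at z = 0. Lengths are in m, angles in degrees, forces in N, time in s.
With the tool pointing down it reaches from about 0.3 to 0.75 m from the base axis. Payload 8.5 kg.
Tool frame: the origin (TCP) lies at the very end of the fingers, on their centre line; the grasp point (between the pads) lies 19 mm behind it; z points along the fingers, y is the line along which they close (so a half turn about z gives the same grasp; the last joint's range is limited). The gripper opens to 85 mm and grips with 20 to 120 N. Pads are 22 mm wide; open, the fingers measure 114 mm over their backs; the gripper's body (76 mm by 85 mm) begins 54 mm behind the grasp point. The pads swing forward as they close: fully open they stand 13 mm farther back than shut.
Start: joints at [54.357, 21.807, 74.336, -0, 83.858, -12.336], TCP at [0.218, 0.505, 0.231] pointing down, gripper open.
Joint ranges: [-178.18, 178.18], [-50.72, 133.34], [12.68, 142.11], [-81.47, 261.47], [9.98, 163.14], [-165.26, 165.26]. Speed limits (degrees/s): [136.94, 136.94, 180, 180, 180, 180].

INTERFACE

Orientations are given as a 3x3 rotation matrix whose columns are the frame's x, y, z axes.
In Python, from rig import observe, cams, ticket gives the robot as it stands.
- The arm moves only by the tool move_arm, never from a script. Its arguments are lists of equal length, an entry for each row: "jaw": the finger opening in cm, from 0 to 8.54; "dp": the shift along the tool's x, y, z in cm, a list of three; "turn": the turn, a rotation vector about the tool's x, y, z in rad, a list of three. In form: {"jaw": [jaw, ...], "dp": [[tx, ty, tz], ...], "turn": [[wx, wy, wz], ...]}. A call has 1 to 12 rows; each row shifts and turns the commanded pose from where the row before left it, along the tool's axes as they then stand; what a row does not reach is not made up. A row lasts 1/12 s, in which the tool goes at most 41.7 mm and 7.16 degrees, less where a joint would pass 70% of its speed; a pose out of reach is approached as far as the arm can. A call is refused whole if a number of a shift passes 4.17 or a number of a turn 0.125, either way. A call with a gripper value outside its range is refused whole. The fingers move at their own pace and stop on an object; "force" is the grip in N (left out, the last holds). Time passes only in rows, so rows that do not move let the fingers close. It gives the time, the measured TCP pose, the force, the opening and the grip force at its end, in the units of the state.
- observe(): the state, without advancing time (a new reading comes with each control period).
- cams.get_image(name): name is "side" or "top" or "wrist"; returns (picture, depth): 400x640x3 uint8, red, green, blue; 400x640 float32, m along the optical axis (not along the pixel's ray), 0 where there is no reading.
- cams.calibration(name): a dict with "vertical_fov" (degrees; the focal length in pixels is half the picture's height over the tangent of half this angle, whatever the lens; pixels are square), "cx", "cy" (the principal point, pixels), "view" (4x4, takes a point from world to camera coordinates); the wrist camera has in their place "tool_from_camera" (4x4, takes a point from camera to tool coordinates, whose origin is the TCP and whose axes are the flange's). Camera axes: x right, y up, looking along -z (the intrinsics and any distortion apply to the point x, -y, -z); pixel columns grow to the right and rows downward; lengths in m; the calibration is good to about 2 mm. A picture is of the moment at which its call begins: read the wrist's pose just before it. calibration takes no time and is no camera call.
- ticket.close_job(): hands the job in; it is judged then, once.
Trained networks look in the newest picture that a camera, given by its name, has taken for a name from the list of things; names that differ only in an ending like _2 or _b are one class to them, and where a whole thing is asked for, a point or a joint stands for the part that bears it (a point fixed in the world has none). Each returns a list of dicts, best first, with "p" (0 to 1); they miss things now and then, are a little off and sometimes report something else, mostly with a low value. They report only what shows in the picture. A call takes as long as a camera call. They do not tell look-alikes from the thing itself.
- cams.spot_in(camera, query): "box" ([centre column, centre row, width, height] as shares, 0 to 1, of the picture: columns of its width, rows of its height, round what is visible of it).
- cams.outline_of(camera, query): "mask" (400x640 bool, what is visible of it) and "box" ([centre column, centre row, width, height] as shares, 0 to 1, of the picture: columns of its width, rows of its height, round what is visible of it).
- cams.mark_of(camera, query): "location" ([column, row] as shares, 0 to 1, of the picture: columns of its width, rows of its height: a listed point, or the origin of a listed thing).
The state is a dict: "time_s": time; "q": joint angles; "qvel": joint speeds; "joint_efforts": joint torques, N m; "position": TCP position; "tool_rot": TCP orientation; "ft_force": force on the tool from outside, world axes, zero at the start; "wrist_torque": the same for the moment, N m; "grip_width": finger opening in m; "gripper_force": force on a finger pad.
Only numpy, scipy, OpenCV 4.12 (cv2) and the standard library are available. Lean on these libraries where they do the work, as an engineer would, in place of code of your own. Each camera call takes 0.05 s, during which the arm holds its last target. There are 200 camera calls.

TASK

Lock the labelling machine's guide-roller arm in its threading position: take the locking pin out of its holder and put it through the bush in the arm until its tip rests lightly on the plate underneath, then swing the arm away from its stop, feeling with the tip for the hidden hole in that plate until the pin drops in. Leave the pin fully home with its collar down on the bush and let go; never force the pin, and leave everything else where it is.

Things in the scene. Friction and masses are not known exactly. Their poses are not given: they have to be found in the camera images.
- pin_grip (a point): centre of the locking pin's grip: a flat upright black paddle, 12 mm thick (along x), 28 mm wide (along y), 36 mm high (z up). Below it come a 5 mm neck, a round steel collar (25 mm across, 6 mm thick) and a steel shank, 10 mm thick. The pin weighs about 90 g and stands in the holder, collar on the holder's top. Beside it in the holder stands a thicker plunger with a round knob.
- pin_collar (a point): centre of the underside of the pin's collar, on the pin's axis, 29 mm below the centre of the paddle and 40 mm above the tip; z up along the pin. When the pin is home this point lies on bush.
- pin_tip (a point): end of the pin's shank, on its axis, 69 mm below the centre of the paddle. The shank is 40 mm long and 10 mm in diameter; its last 2 mm taper to 8.4 mm. In the holder all 40 mm are in a hole of 11.5 mm diameter.
- holder: grey plastic block fixed to the table, 70 by 120 mm and 50 mm high, with two upright holes: the locking pin's at y -30 mm and the plunger's at y +32 mm. Origin at the centre of its underside. It stands left or right of the deck.
- bush (a point): centre of the top of the brass bush in the roller arm (ring 10 mm above the arm); moves with the arm. Bore 11.5 mm in diameter, flared to 16 mm in its top 4 mm, 22 mm long, upright, open below. 25 mm below this point is the flat top of the lock plate with the pin's hole in it: with the tip on the plate outside the hole the collar stays 15 mm above the bush. Its y axis points to the pivot.
- pivot (a point): point on the upright axis about which the roller arm swings, level with the top of the bush and 130 mm from it. The lock plate's hole (11.5 mm diameter, 18 mm deep) is out of sight under the arm, on the circle on which the bush swings; how far round differs from machine to machine: it is under the bush at one value of roller_arm from 0.06 to 0.29 rad.
- roller_arm (a joint): swing of the arm about its pivot: 0 on its stop (it starts within 0.02 of it), growing counterclockwise seen from above, to 0.32 rad at most. Its pivot is stiff: pushing it round at the bush takes about 2 N, and it stays where it is left. The arm is an aluminium plate 12 mm thick and 80 mm wide at the bush, with a guide roller 85 mm high at its end, 132 mm beyond the bush.
- deck: machine deck fixed to the table: white plate on a grey box, 240 by 350 mm, top 50 mm above the table. Origin at the centre of its underside, the bush 95 mm straight above it when the arm is on its stop, the pivot towards +y. It carries guide rollers 115 mm high at x -85, y -130 and y 115 mm, and a three-post pillar 118 mm high at x 78, y 130 mm.
- plunger: bystander: plunger with a round black knob, standing in the holder beside the locking pin; origin at its foot.
- collar: bystander: loose steel shaft collar, 38 mm across, 12 mm high, lying on the deck; origin at the centre of its underside.
- reel: bystander: reel of labels, 100 mm across, 60 mm high, lying flat on the table; origin at the centre of its underside.
- bottle1: bystander: amber bottle with a label, 54 mm across, 130 mm high; origin at the centre of its foot.
- bottle2: bystander: amber bottle without a label, 54 mm across, 130 mm high; origin at the centre of its foot.
- spare_roller: bystander: spare guide roller standing on the table, 42 mm across, 115 mm high; origin at the centre of its foot.
- star_knob: bystander: loose black lobed hand knob, 52 mm across, lying on the table with its stud up; origin at the centre of its underside.
- wrench: bystander: open-ended wrench 160 mm long lying on the table.
Mind the look-alikes: they are no part of the job. What is shaped like the part that bears pin_grip but green or pink is not meant.

How it is judged (in metres and radians):
On the way, in this order (a step that is already met when the one before it is completed fails the run):
1. the locking pin is drawn out of its holder (height (world z) of pin_tip above 0.06 m), for 0.1 s.
2. the pin stands in the arm's bush, its tip below the bush's top (horizontal distance between pin_tip and bush below 0.004 m and z of pin_tip in the frame of bush below -0.008 m), for 0.2 s.
At the end, for the whole second after the job is handed in: the locking pin is through the arm's bush and in the lock plate's hole, upright within 0.1 rad, its collar within 3 mm of the bush's top and within 4 mm of its axis, the arm held away from its stop (more than 0.04 rad) and at rest (z of pin_collar in the frame of bush below 0.003 m and horizontal distance between pin_collar and bush below 0.004 m and angle between pin_collar's own z axis and vertical below 0.1 rad and value of joint roller_arm above 0.04 rad and velocity of joint roller_arm between -0.05 and 0.05 rad/s); the robot touches nothing.
It fails at once if the pin was forced: more than 35 N between the pin and the machine (deck, arm or lock plate) (contact force between pin and deck above 35 N).
It fails at once if a bystander was pushed more than 30 mm out of its place (distance of any of plunger, collar, reel, bottle1, bottle2, spare_roller, star_knob, wrench from where it was at the start of the episode above 0.03 m).
It also fails if it takes over 72 s, if anything falls off the work surface, if the arm or the gripper's body presses on something with over 40 N, if the wrist force passes 120 N, or if a joint passes its speed limit or range.

## Working session

There is one attempt and no reset: what is moved stays moved. The work goes in short steps, Python scripts to look and compute and a tool call to move; the robot and the scene stay as the last step left them, time stands still between calls to the robot, and variables do not carry over. Pictures are saved under pics/ and viewed, at most 10 in all, crops included, and the job is handed in when it is done.

Besides the shell and the picture viewer there is one more tool, called after "Call:" as name(argument=value, ...) on one line, values as JSON. move_arm: Moves the arm, as the interface text tells. Its arguments: {"type":"object","properties":{"jaw":{"type":"array","items":{"type":"number"}},"dp":{"type":"array","items":{"type":"array","items":{"type":"number"}}},"turn":{"type":"array","items":{"type":"array","items":{"type":"number"}}},"force":{"type":"number"}},"required":["jaw","dp","turn"]}

```bash
mkdir -p pics; cat > h.py <<'E'
import numpy as np, cv2
from rig import observe, cams, ticket
def K(c): 
    return 200/np.tan(np.radians(c["vertical_fov"])/2)
def grab(n):
    s=observe(); im,d=cams.get_image(n); return s,im,d
def ray(n,s,u,v):
    c=cams.calibration(n); f=K(c)
    r=np.array([(u-c["cx"])/f,-(v-c["cy"])/f,-1.])
    if n=="wrist":
        T=np.eye(4);T[:3,:3]=s["tool_rot"];T[:3,3]=s["position"];M=T@np.array(c["tool_from_camera"])
    else: M=np.linalg.inv(np.array(c["view"]))
    return M[:3,3],M[:3,:3]@r
def pt(n,s,u,v,depth): o,d=ray(n,s,u,v); return o+d*depth
def ptz(n,s,u,v,z): o,d=ray(n,s,u,v); return o+d*(z-o[2])/d[2]
E
python3 - <<'E'
from h import *
for n in("side","top"):
    s,im,d=grab(n); cv2.imwrite(f"pics/{n}0.png",im[:,:,::-1])
    c=cams.calibration(n); print({k:(v if k!="view" else 0) for k,v in c.items()})
    for q in["pin_grip","holder","bush","pivot","deck","plunger","roller_arm"]:
        for r in cams.mark_of(n,q)[:2]:
            u,v=r["location"];u*=640;v*=400
            dd=d[min(int(v),399),min(int(u),639)]
            print(n,q,round(r["p"],2),round(u),round(v),pt(n,s,u,v,dd).round(3))
print(s["position"],s["tool_rot"],s["time_s"])
E
```

```text
{'vertical_fov': 57.93144273473936, 'cx': 318.0478252345835, 'cy': 208.14733082034004, 'view': 0}
side pin_grip 0.72 295 317 [0.499 0.326 0.094]
side pin_grip 0.51 273 288 [0.575 0.258 0.071]
side holder 0.62 294 354 [0.48  0.38  0.067]
side holder 0.55 375 231 [0.405 0.071 0.121]
side pivot 0.7 229 331 [0.626 0.359 0.037]
side pivot 0.62 341 205 [ 0.516 -0.044  0.092]
side deck 0.56 341 234 [0.481 0.08  0.101]
side plunger 0.73 292 370 [0.324 0.708 0.639]
side plunger 0.2 342 206 [ 0.513 -0.043  0.091]Traceback (most recent call last):
  File "<stdin>", line 6, in <module>
ValueError: it knows: bottle, bush, collar, deck, holder, pin_collar, pin_grip, pin_tip, pivot, plunger, reel, spare_roller, star_knob, wrench
```

```bash
python3 - <<'E'
from h import *
n="top"
s,im,d=grab(n); cv2.imwrite(f"pics/{n}0.png",im[:,:,::-1])
print({k:v for k,v in cams.calibration(n).items()})
for q in["pin_grip","holder","bush","pivot","deck","plunger"]:
        for r in cams.mark_of(n,q)[:3]:
            u,v=r["location"];u*=640;v*=400
            dd=d[min(int(v),399),min(int(u),639)]
            print(n,q,round(r["p"],2),round(u),round(v),pt(n,s,u,v,dd).round(3))
print(s["position"],s["tool_rot"],s["time_s"])
E
```

```text
{'vertical_fov': 56.10040788137899, 'cx': 322.3053263771881, 'cy': 199.6892495752421, 'view': array([[ 0.02826977, -0.99956153,  0.00880715, -0.01213177],
       [ 0.99471155,  0.02900074,  0.09852862, -0.591322  ],
       [-0.09874084,  0.00597519,  0.99509524, -0.99365859],
       [ 0.        ,  0.        ,  0.        ,  1.        ]])}
top pin_grip 0.65 243 238 [0.482 0.205 0.082]
top pin_grip 0.61 225 197 [0.584 0.257 0.085]
top pin_grip 0.58 199 227 [0.507 0.315 0.094]
top holder 0.76 198 229 [0.501 0.316 0.095]
top holder 0.7 190 232 [0.493 0.352 0.051]
top bush 0.83 339 225 [ 0.522 -0.04   0.083]
top pivot 0.76 283 237 [0.488 0.1   0.106]
top pivot 0.41 199 226 [0.51  0.329 0.05 ]
top deck 0.69 336 223 [ 0.525 -0.03   0.095]
top deck 0.17 285 240 [0.48  0.095 0.103]
top plunger 0.59 186 231 [0.497 0.361 0.049]
[0.2175795  0.50503188 0.231187  ] [[-9.18376873e-01  3.95706812e-01 -1.96091876e-04]
 [ 3.95706855e-01  9.18376832e-01 -2.80806909e-04]
 [ 6.89690290e-05 -3.35481471e-04 -9.99999941e-01]] 0.35
```

View pics/side0.png

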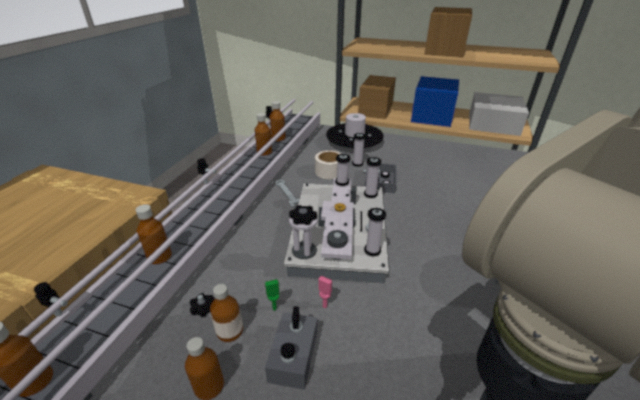

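View pics/top0.png

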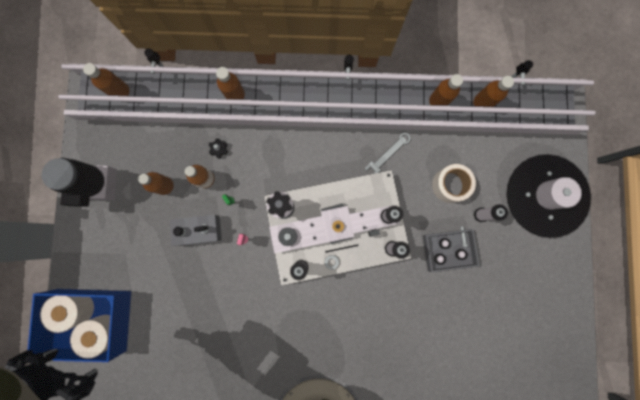

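The side view shows the holder with the black paddle at (296,318) and plunger knob at (288,351). The green and pink look-alikes stand beside it, and the deck bush is at (339,226) in the top view. I'll go above the holder.

Call:
move_arm(jaw=[8.5,8.5,8.5,8.5,8.5,8.5,8.5,8.5,8.5,8.5], dp=[[-3.3,-0.6,-0.5],[-3.3,-0.6,-0.5],[-3.3,-0.6,-0.5],[-3.3,-0.6,-0.5],[-3.3,-0.6,-0.5],[-3.3,-0.6,-0.5],[-3.3,-0.6,-0.5],[-3.3,-0.6,-0.5],[-3.3,-0.6,-0.5],[-3.3,-0.6,-0.5]], turn=[[0,0,0],[0,0,0],[0,0,0],[0,0,0],[0,0,0],[0,0,0],[0,0,0],[0,0,0],[0,0,0],[0,0,0]])

```text
time_s: 1.53
position: [0.4982, 0.3182, 0.2816]
tool_rot: [[-0.918, 0.396, 0.0], [0.396, 0.918, 0.0], [-0.0, 0.0, -1.0]]
ft_force: [-0.1, 0.8, -0.7]
grip_width: 0.085
gripper_force: 0.0
```

Call:
move_arm(jaw=[8.5,8.5,8.5,8.5,8.5,8.5,8.5,8.5,8.5,8.5,8.5,8.5], dp=[[0,0,0],[0,0,0],[0,0,0],[0,0,0],[0,0,0],[0,0,0],[0,0,0],[0,0,0],[0,0,0],[0,0,0],[0,0,0],[0,0,0]], turn=[[0,0,0.117],[0,0,0.117],[0,0,0.117],[0,0,0.117],[0,0,0.117],[0,0,0.117],[0,0,0.117],[0,0,0.117],[0,0,0.117],[0,0,0.117],[0,0,0],[0,0,0]])

```text
time_s: 2.53
position: [0.4969, 0.3194, 0.2813]
tool_rot: [[0.003, 1.0, -0.0], [1.0, -0.003, -0.0], [-0.0, -0.0, -1.0]]
ft_force: [1.2, 0.6, -0.1]
grip_width: 0.085
gripper_force: 0.0
```

```bash
python3 - <<'E'
from h import *
n="wrist"
s,im,d=grab(n); cv2.imwrite(f"pics/w1.png",im[:,:,::-1]); np.save("d1.npy",d)
print(cams.calibration(n)); print(s["position"],s["tool_rot"].round(3),s["time_s"],s["q"])
for q in["pin_grip","pin_collar","holder","plunger"]:
        for r in cams.mark_of(n,q)[:3]:
            u,v=r["location"];u*=640;v*=400
            dd=d[min(int(v),399),min(int(u),639)]
            print(n,q,round(r["p"],2),round(u),round(v),pt(n,s,u,v,dd).round(3))
E
```

```text
{'vertical_fov': 67.15712391462071, 'cx': 324.46146692757713, 'cy': 202.92536809407204, 'tool_from_camera': array([[ 2.82221639e-04,  9.62483343e-01,  2.71340625e-01,
         6.96303412e-02],
       [ 9.99999956e-01, -2.95703442e-04,  8.80078478e-06,
        -3.33847644e-04],
       [ 8.87069653e-05,  2.71340610e-01, -9.62483384e-01,
        -1.43219445e-01],
       [ 0.00000000e+00,  0.00000000e+00,  0.00000000e+00,
         1.00000000e+00]])}
[0.49694472 0.3194068  0.28128427] [[ 0.003  1.    -0.   ]
 [ 1.    -0.003 -0.   ]
 [-0.    -0.    -1.   ]] 2.5333 [ 2.12583762e+01  2.44458236e+01  6.18732818e+01 -1.48276342e-03
  9.36852653e+01  2.14043633e+01]
wrist pin_grip 0.85 393 227 [0.579 0.263 0.083]
wrist pin_grip 0.76 330 182 [0.503 0.321 0.098]
wrist pin_grip 0.72 309 264 [0.478 0.215 0.087]
wrist pin_collar 0.77 389 223 [0.578 0.261 0.066]
wrist pin_collar 0.68 326 179 [0.498 0.324 0.097]
wrist pin_collar 0.6 315 250 [0.483 0.219 0.051]
wrist holder 0.75 321 149 [0.493 0.353 0.051]
wrist plunger 0.75 319 126 [0.491 0.38  0.08 ]
```

View pics/w1.png

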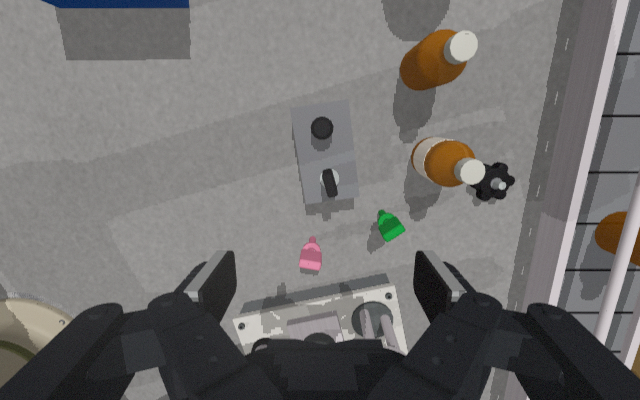

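The wrist image shows the pin paddle at (330,183), the plunger knob at (321,128), and the holder turned a few degrees. I'll measure the paddle and holder from depth.

```bash
cat >> h.py <<'E'
def cloud(n,s,d):
    v,u=np.mgrid[0:400,0:640]; c=cams.calibration(n); f=K(c)
    r=np.stack([(u-c["cx"])/f,-(v-c["cy"])/f,-np.ones_like(u,float)],-1)*d[...,None]
    o,_=ray(n,s,0,0)
    T=np.eye(4);T[:3,:3]=s["tool_rot"];T[:3,3]=s["position"]
    M=T@np.array(cams.calibration(n)["tool_from_camera"]) if n=="wrist" else np.linalg.inv(np.array(c["view"]))
    return r@M[:3,:3].T+M[:3,3]
E
python3 - <<'E'
from h import *
s=observe(); d=np.load("d1.npy"); P=cloud("wrist",s,d)
ok=d>0
near=(abs(P[...,0]-.5)<.09)&(abs(P[...,1]-.345)<.09)&ok
m=near&(P[...,2]>.04)&(P[...,2]<.056)
r=cv2.minAreaRect((P[m][:,:2]*1000).astype(np.float32)); print("holder",r)
m=ok&(abs(P[...,0]-.5)<.03)&(abs(P[...,1]-.32)<.025)&(P[...,2]>.09)
Q=P[m]; print(len(Q),Q.mean(0),np.percentile(Q[:,2],[5,50,95]))
t=Q[Q[:,2]>np.percentile(Q[:,2],50)-.004]
print("paddle top",cv2.minAreaRect((t[:,:2]*1000).astype(np.float32)))
im=cv2.imread("pics/w1.png"); g=im.max(2)<45
m2=g&near&(P[...,2]>.085)&(P[...,1]<.345); Q=P[m2];print(len(Q),cv2.minAreaRect((Q[:,:2]*1000).astype(np.float32)),np.percentile(Q[:,2],[5,50,95]))
E
```

```text
holder ((507.9597473144531, 325.83294677734375), (98.95719909667969, 180.83741760253906), 24.21586799621582)
16419 [0.49991258 0.33505018 0.36516649] [0.35662872 0.36944077 0.38067516]
paddle top ((499.98455810546875, 335.6612243652344), (12.177245140075684, 59.9785041809082), 89.75389862060547)
34383 ((496.7799987792969, 323.6643981933594), (148.85289001464844, 35.978450775146484), 0.1735304445028305) [0.32105374 0.36342998 0.3792117 ]
```

```bash
python3 - <<'E'
from h import *
s=observe(); d=np.load("d1.npy"); P=cloud("wrist",s,d)
Z=P[...,2]; ok=(d>0)&(Z<.14)
def big(m):
    n,l,st,c=cv2.connectedComponentsWithStats(m.astype(np.uint8)); return l==1+st[1:,4].argmax()
def rect(m): return cv2.minAreaRect((P[m][:,:2]*1000).astype(np.float32)), m.sum(), P[m].mean(0).round(4), np.percentile(P[m][:,2],[5,50,95]).round(4)
near=(abs(P[...,0]-.5)<.08)&(abs(P[...,1]-.345)<.09)&ok
m=big(near&(Z>.043)&(Z<.057)); print("holder",rect(m))
m=big(near&(Z>.1)&(P[...,1]<.35)); print("paddle",rect(m))
v,u=np.nonzero(m); print(u.min(),u.max(),v.min(),v.max())
E
```

```text
holder (((498.1535949707031, 347.26995849609375), (70.04681396484375, 119.99726867675781), 8.074287414550781), np.int64(4815), array([0.498 , 0.3501, 0.0506]), array([0.0493, 0.0505, 0.052 ]))Traceback (most recent call last):
  File "<stdin>", line 9, in <module>
  File "<stdin>", line 5, in big
ValueError: attempt to get argmax of an empty sequence
```

```bash
python3 - <<'E'
from h import *
s=observe(); d=np.load("d1.npy"); P=cloud("wrist",s,d)
Z=P[...,2]
for lo in(.075,.085,.092):
    m=(Z>lo)&(Z<.11)&(abs(P[...,0]-.503)<.025)&(abs(P[...,1]-.319)<.028)&(d>0)
    print(lo,m.sum(),cv2.minAreaRect((P[m][:,:2]*1000).astype(np.float32)),P[m].mean(0).round(4))
E
```

```text
0.075 292 ((502.3866271972656, 317.5814208984375), (11.935872077941895, 28.243772506713867), 15.549090385437012) [0.5021 0.3195 0.0954]
0.085 274 ((502.3955383300781, 317.5822448730469), (11.925755500793457, 28.24045753479004), 15.419939041137695) [0.5022 0.3189 0.0964]
0.092 261 ((502.38702392578125, 317.57965087890625), (11.911524772644043, 28.23988151550293), 15.437165260314941) [0.5023 0.3184 0.0968]
```

Call:
move_arm(jaw=[5,5,5,5,5,5,5,5,5,5,5,5], dp=[[-0.18,0.54,0],[0,0,0],[0,0,0],[0,0,2.5],[0,0,2.5],[0,0,2.5],[0,0,2.5],[0,0,2.5],[0,0,0],[0,0,0],[0,0,0],[0,0,0]], turn=[[0,0,-0.092],[0,0,-0.092],[0,0,-0.09],[0,0,0],[0,0,0],[0,0,0],[0,0,0],[0,0,0],[0,0,0],[0,0,0],[0,0,0],[0,0,0]])

```text
time_s: 3.78
position: [0.5031, 0.3179, 0.1582]
tool_rot: [[-0.265, 0.964, 0.003], [0.964, 0.265, 0.001], [0.0, 0.003, -1.0]]
ft_force: [0.2, 0.3, 0.7]
grip_width: 0.0499
gripper_force: 0.0
```

```bash
python3 - <<'E'
from h import *
s,im,d=grab("wrist"); P=cloud("wrist",s,d); Z=P[...,2]
print(s["position"],np.degrees(np.arctan2(s["tool_rot"][1,1],s["tool_rot"][0,1])),s["grip_width"])
m=(Z>.085)&(Z<.105)&(abs(P[...,0]-.503)<.025)&(abs(P[...,1]-.319)<.028)&(d>0)
print(m.sum(),cv2.minAreaRect((P[m][:,:2]*1000).astype(np.float32)),P[m].mean(0).round(4))
E
```

```text
[0.50307724 0.31791801 0.15822398] 15.373954748005035 0.049917986430173894
656 ((502.08294677734375, 318.07757568359375), (11.827055931091309, 27.292152404785156), 15.562596321105957) [0.5017 0.3193 0.0964]
```

Call:
move_arm(jaw=[5,5,5,5,5,5,1,1,1,1,1,1], dp=[[0,-0.07,2.35],[0,0,2.35],[0,0,2.35],[0,0,2.3],[0,0,0],[0,0,0],[0,0,0],[0,0,0],[0,0,0],[0,0,0],[0,0,0],[0,0,0]], turn=[[0,0,0],[0,0,0],[0,0,0],[0,0,0],[0,0,0],[0,0,0],[0,0,0],[0,0,0],[0,0,0],[0,0,0],[0,0,0],[0,0,0]], force=40)

```text
time_s: 4.83
position: [0.5023, 0.3177, 0.0644]
tool_rot: [[-0.265, 0.964, 0.002], [0.964, 0.265, 0.001], [0.0, 0.003, -1.0]]
ft_force: [-0.4, -0.3, 8.4]
grip_width: 0.0117
gripper_force: 39.6
```

Call:
move_arm(jaw=[1,1,1,1,1,1,1,1], dp=[[0,0,-1],[0,0,-2.5],[0,0,-3],[0,0,-3.5],[0,0,-3.5],[0,0,-3.5],[0,0,-3],[0,0,0]], turn=[[0,0,0],[0,0,0],[0,0,0],[0,0,0],[0,0,0],[0,0,0],[0,0,0],[0,0,0]])

```text
time_s: 5.5
position: [0.5029, 0.318, 0.2704]
tool_rot: [[-0.265, 0.964, 0.011], [0.964, 0.265, 0.004], [0.001, 0.012, -1.0]]
ft_force: [1.0, -0.4, -0.6]
grip_width: 0.0115
gripper_force: 40.4
```

Call:
move_arm(jaw=[1,1,1,1,1,1,1,1,1,1], dp=[[-3.1,-0.6,0],[-3.1,-0.6,0],[-3.1,-0.6,0],[-3.1,-0.6,0],[-3.1,-0.6,0],[-3.1,-0.6,0],[-3.1,-0.6,0],[-3.1,-0.6,0],[0,0,0],[0,0,0]], turn=[[0,0,0],[0,0,0],[0,0,0],[0,0,0],[0,0,0],[0,0,0],[0,0,0],[0,0,0],[0,0,0],[0,0,0]])

```text
time_s: 6.33
position: [0.5209, 0.0644, 0.263]
tool_rot: [[-0.262, 0.965, -0.0], [0.965, 0.262, 0.0], [0.0, -0.0, -1.0]]
ft_force: [0.3, 0.7, -1.0]
grip_width: 0.0114
gripper_force: 40.3
```

```bash
python3 - <<'E'
from h import *
s,im,d=grab("wrist"); cv2.imwrite("pics/w2.png",im[:,:,::-1]); np.save("d2.npy",d)
print(s["position"],s["grip_width"],s["ft_force"])
for q in["bush","pivot","deck","pin_grip","pin_tip"]:
        for r in cams.mark_of("wrist",q)[:2]:
            u,v=r["location"];u*=640;v*=400
            dd=d[min(int(v),399),min(int(u),639)]
            print(q,round(r["p"],2),round(u),round(v),pt("wrist",s,u,v,dd).round(4), ptz("wrist",s,u,v,.095).round(4))
E
```

```text
[0.52086093 0.06438008 0.26300544] 0.011381153183722818 [ 0.34688336  0.71968649 -0.95908034]
pivot 0.72 298 154 [0.4865 0.0924 0.1083] [0.4858 0.0907 0.095 ]
deck 0.65 307 233 [0.5167 0.0044 0.0856] [0.5163 0.0081 0.095 ]
pin_grip 0.94 324 272 [0.5181 0.0741 0.2969] [ 0.5467 -0.0321  0.095 ]
pin_grip 0.58 320 32 [0.4763 0.2095 0.0725] [0.4781 0.2043 0.095 ]
pin_tip 0.97 322 45 [0.4804 0.2045 0.0457] [0.4834 0.1946 0.095 ]
pin_tip 0.74 326 221 [0.5204 0.0683 0.2165] [0.5319 0.0277 0.095 ]
```

View pics/w2.png

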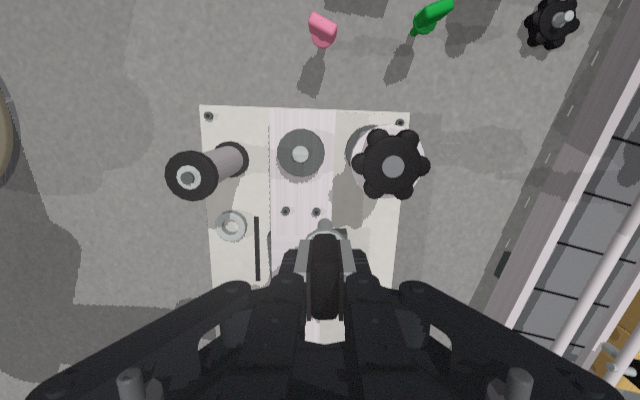

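The pin is held (shank tip at (326,222)). The pivot disc is at (300,153), and the bush is hidden behind the pin. I'll move past it to see the bush.

Call:
move_arm(jaw=[1,1,1,1,1,1,1,1], dp=[[-3,-0.3,0],[-3,-0.3,0],[-3,-0.3,0],[-3,-0.3,0],[-3,-0.3,0],[-3,-0.3,0],[0,0,0],[0,0,0]], turn=[[0,0,0],[0,0,0],[0,0,0],[0,0,0],[0,0,0],[0,0,0],[0,0,0],[0,0,0]])

```text
time_s: 7.3
position: [0.5515, -0.1134, 0.2624]
tool_rot: [[-0.264, 0.965, -0.001], [0.965, 0.264, 0.0], [0.001, -0.0, -1.0]]
ft_force: [-0.3, 0.2, -1.4]
grip_width: 0.0114
gripper_force: 40.3
```

```bash
python3 - <<'E'
from h import *
s,im,d=grab("wrist"); cv2.imwrite("pics/w3.png",im[:,:,::-1]); np.save("d3.npy",d)
print(s["position"],s["grip_width"],s["ft_force"])
for q in["bush","pivot","deck","pin_tip","pin_collar"]:
        for r in cams.mark_of("wrist",q)[:2]:
            u,v=r["location"];u*=640;v*=400
            dd=d[min(int(v),399),min(int(u),639)]
            print(q,round(r["p"],2),round(u,1),round(v,1),pt("wrist",s,u,v,dd).round(4), ptz("wrist",s,u,v,.095).round(4))
P=cloud("wrist",s,d);Z=P[...,2]
m=(d>0)&(Z>.091)&(Z<.1)&(abs(P[...,0]-.525)<.04)&(abs(P[...,1]+.035)<.04)
if m.sum()>20:
  Q=P[m];print(m.sum(),Q.mean(0),cv2.minEnclosingCircle((Q[:,:2]*1000).astype(np.float32)),np.percentile(Q[:,2],[5,50,95]))
E
```

```text
[ 0.55147287 -0.11335337  0.26240555] 0.011428817745495444 [-0.31901894  0.23859694 -1.39488721]
bush 0.83 315.9 99.6 [ 0.5193 -0.0305  0.071 ] [ 0.5203 -0.0316  0.095 ]
pivot 0.29 316.5 102.3 [ 0.5205 -0.0329  0.0704] [ 0.5214 -0.0339  0.095 ]
deck 0.9 317.4 103.6 [ 0.5212 -0.0333  0.0525] [ 0.5226 -0.0348  0.095 ]
pin_tip 0.85 326.5 220.3 [ 0.5518 -0.1096  0.2139] [ 0.5633 -0.1489  0.095 ]
pin_collar 0.6 320.2 248.1 [ 0.5459 -0.1005  0.2817] [ 0.5652 -0.1824  0.095 ]
714 [ 0.51764117 -0.03345038  0.0951095 ] ((517.6962890625, -33.68226623535156), 15.528928756713867) [0.09327195 0.09523103 0.09645102]
```

View pics/w3.png

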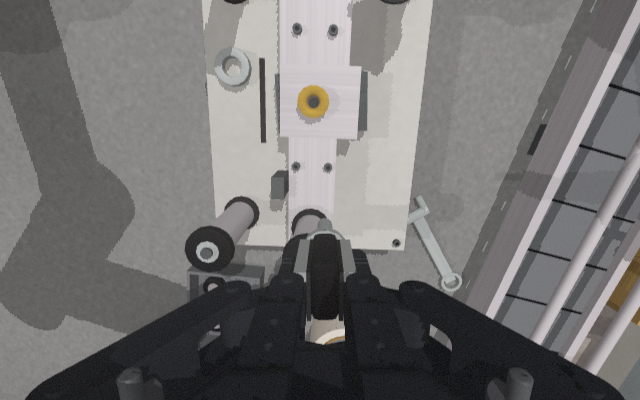

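The brass bush is in clear view at (313,101), and the pin tip shows at about (326,222).

```bash
python3 - <<'E'
from h import *
s=observe(); d=np.load("d3.npy")
im=cv2.imread("pics/w3.png"); hsv=cv2.cvtColor(im,cv2.COLOR_BGR2HSV)
m=cv2.inRange(hsv,(15,110,90),(35,255,255)); m[:70]=0;m[135:]=0;m[:,:285]=0;m[:,345:]=0
c=max(cv2.findContours(m,0,2)[0],key=cv2.contourArea); (u,v),ax,_=cv2.fitEllipse(c); print(u,v,ax)
b=ptz("wrist",s,u,v,.095); print("bush",b)
# project expected tip
cal=cams.calibration("wrist");f=K(cal);T=np.eye(4);T[:3,:3]=s["tool_rot"];T[:3,3]=s["position"]
M=np.linalg.inv(T@cal["tool_from_camera"])
for dz in(-.050,-.054):
    p=M@np.r_[s["position"]+[0,0,dz],1]; print("tip px",cal["cx"]+f*p[0]/-p[2],cal["cy"]-f*p[1]/-p[2],-p[2])
x=im[195:300,280:370]; cv2.imwrite("pics/tip.png",cv2.resize(x,None,fx=6,fy=5.7))
v0,u0=np.mgrid[205:240:3,318:334:3]; print(d[205:240:3,326].round(3))
# pivot/arm direction: hexagon/screw pairs
for a in((297,29),(333,30),(296,167),(327,168)): print(a,ptz("wrist",s,*a,.085).round(4))
E
```

```text
312.8332824707031 101.22569274902344 (30.31043815612793, 30.980056762695312)
bush [ 0.51746938 -0.03238486  0.095     ]
tip px 324.5580157139808 224.46082876325184 0.20487657300960183
tip px 324.5565823023606 222.4968199614341 0.20872646377554221
[0.334 0.334 0.335 0.335 0.334 0.203 0.194 0.188 0.163 0.162 0.149 0.147]
(297, 29) [0.4857 0.0271 0.085 ]
(333, 30) [0.519  0.0354 0.085 ]
(296, 167) [ 0.5167 -0.1015  0.085 ]
(327, 168) [ 0.5491 -0.0936  0.085 ]
```

View pics/tip.png

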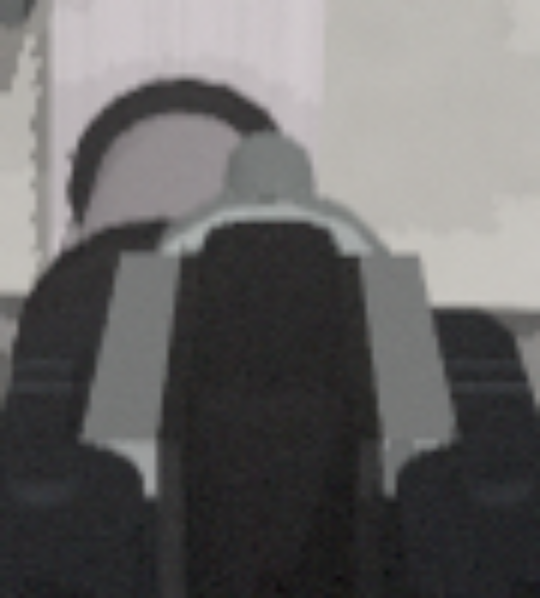

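Call:
move_arm(jaw=[1,1,1,1,1,1,1,1,1,1,1], dp=[[2.2,-0.3,0],[2.2,-0.3,0],[2.2,-0.3,0],[2.1,-0.25,0],[0,0,2],[0,0,2.5],[0,0,2.5],[0,0,2.5],[0,0,0],[0,0,0],[0,0,0]], turn=[[0,0,0],[0,0,0],[0,0,0],[0,0,0],[0,0,0],[0,0,0],[0,0,0],[0,0,0],[0,0,0],[0,0,0],[0,0,0]])

```text
time_s: 8.52
position: [0.5179, -0.0319, 0.1694]
tool_rot: [[-0.265, 0.964, 0.002], [0.964, 0.265, -0.001], [-0.001, 0.002, -1.0]]
ft_force: [-0.7, -0.0, -0.8]
grip_width: 0.0116
gripper_force: 40.2
```

```bash
python3 - <<'E'
from h import *
s,im,d=grab("wrist"); cv2.imwrite("pics/w4.png",cv2.resize(im[180:320,250:400,::-1],None,fx=4,fy=4))
p=s["position"];R=s["tool_rot"];print(p,R.round(4).tolist(),s["ft_force"])
print("tool err cm",(R.T@(np.array([.5175,-.0327,p[2]])-p)*100).round(2))
E
```

```text
[ 0.51794199 -0.03187827  0.16936519] [[-0.2652, 0.9642, 0.0023], [0.9642, 0.2652, -0.0007], [-0.0012, 0.002, -1.0]] [-0.71951671 -0.00230372 -0.80314371]
tool err cm [-0.07 -0.06 -0.  ]
```

View pics/w4.png

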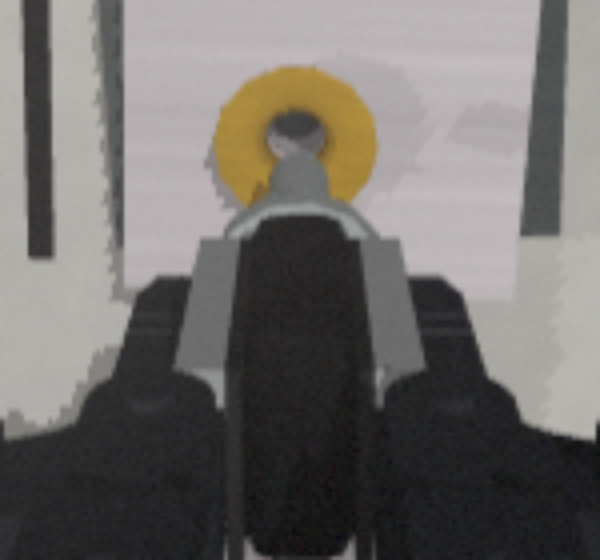

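Pin and ring are aligned to within 1 mm laterally. I'll correct that and lower into the flare.

Call:
move_arm(jaw=[1,1,1,1,1,1], dp=[[-0.07,-0.06,0.8],[0,0,0.8],[0,0,0.5],[0,0,0.3],[0,0,0.2],[0,0,0]], turn=[[0,0,0],[0,0,0],[0,0,0],[0,0,0],[0,0,0],[0,0,0]])

```text
time_s: 9.07
position: [0.5167, -0.0328, 0.1414]
tool_rot: [[-0.265, 0.964, -0.001], [0.964, 0.265, 0.0], [0.0, -0.001, -1.0]]
ft_force: [-0.5, 0.2, -0.9]
grip_width: 0.0113
gripper_force: 40.2
```

Call:
move_arm(jaw=[1,1,1,1,1,1], dp=[[0,0,0.2],[0,0,0.2],[0,0,0.2],[0,0,0.2],[0,0,0],[0,0,0]], turn=[[0,0,0],[0,0,0],[0,0,0],[0,0,0],[0,0,0],[0,0,0]])

```text
time_s: 9.57
position: [0.5168, -0.0328, 0.1338]
tool_rot: [[-0.265, 0.964, -0.0], [0.964, 0.265, 0.0], [0.0, -0.0, -1.0]]
ft_force: [0.3, -0.1, -2.4]
grip_width: 0.0113
gripper_force: 40.3
```

Call:
move_arm(jaw=[1,1,1,1,1], dp=[[0,0,0.2],[0,0,0.2],[0,0,0.2],[0,0,0.1],[0,0,0]], turn=[[0,0,0],[0,0,0],[0,0,0],[0,0,0],[0,0,0]])

```text
time_s: 9.98
position: [0.517, -0.0329, 0.1266]
tool_rot: [[-0.265, 0.964, 0.0], [0.964, 0.265, -0.0], [-0.0, 0.0, -1.0]]
ft_force: [1.1, -0.4, -2.1]
grip_width: 0.0117
gripper_force: 40.1
```

Call:
move_arm(jaw=[1,1,1], dp=[[0,0,0.1],[0,0,0.05],[0,0,0]], turn=[[0,0,0],[0,0,0],[0,0,0]])

```text
time_s: 10.23
position: [0.517, -0.0329, 0.1253]
tool_rot: [[-0.265, 0.964, 0.0], [0.964, 0.265, -0.0], [-0.0, 0.0, -1.0]]
ft_force: [1.7, -0.8, -1.3]
grip_width: 0.0112
gripper_force: 40.2
```

Call:
move_arm(jaw=[1,1,1], dp=[[0,0,0.05],[0,0,0.05],[0,0,0]], turn=[[0,0,0],[0,0,0],[0,0,0]])

```text
time_s: 10.48
position: [0.5169, -0.0328, 0.1244]
tool_rot: [[-0.265, 0.964, 0.0], [0.964, 0.265, -0.0], [-0.0, 0.0, -1.0]]
ft_force: [0.9, -0.5, 0.0]
grip_width: 0.0113
gripper_force: 40.4
```

Call:
move_arm(jaw=[1,1,1], dp=[[0,0,0.05],[0,0,0.05],[0,0,0]], turn=[[0,0,0],[0,0,0],[0,0,0]])

```text
time_s: 10.73
position: [0.5171, -0.0328, 0.1242]
tool_rot: [[-0.265, 0.964, 0.001], [0.964, 0.265, -0.0], [-0.001, 0.001, -1.0]]
ft_force: [-0.1, -1.7, 7.4]
grip_width: 0.0112
gripper_force: 41.7
```

The tip is resting on the plate (z force about 7 N). I'll ease off a little and swing about 5 mm, which stays before the hole range.

Call:
move_arm(jaw=[1,1,1,1,1], dp=[[-0.003,0.1,-0.03],[-0.005,0.15,0],[-0.005,0.15,0],[-0.003,0.1,0],[0,0,0]], turn=[[0,0,-0.0077],[0,0,-0.0115],[0,0,-0.0115],[0,0,-0.0077],[0,0,0]])

```text
time_s: 11.15
position: [0.5203, -0.0318, 0.1241]
tool_rot: [[-0.302, 0.953, -0.003], [0.953, 0.302, -0.001], [0.0, -0.004, -1.0]]
ft_force: [-6.8, -2.9, 10.0]
grip_width: 0.012
gripper_force: 41.9
```

```bash
cat > st.py <<'E'
from h import *
s=observe();p=s["position"];R=s["tool_rot"];c=np.array([.4876,.0938]);r=p[:2]-c
a=np.arctan2(r[1],r[0]);t=np.array([-np.sin(a),np.cos(a)]);F=s["ft_force"]
print("rad mm",np.hypot(*r)*1e3,"arc mm from start",(a-np.arctan2(-.0327-c[1],.5175-c[0]))*130,"z",p[2],"Ft",F[:2]@t,"Fr",F[:2]@(r/.13),"Fz",F[2],"tang in tool",(R.T@np.r_[t,0]).round(3),"tilt",R[2,:2].round(4),s["time_s"])
E
python3 st.py
```

```text
rad mm 129.83900621088378 arc mm from start 2.9553945724329944 z 0.1241483581850405 Ft -7.284269821415742 Fr 1.0834289326738469 Fz 9.97038530123039 tang in tool [-0.052  0.999 -0.004] tilt [ 0.     -0.0035] 11.15
```

Call:
move_arm(jaw=[1,1,1], dp=[[0,0,-0.04],[-0.007,0.15,0],[0,0,0]], turn=[[0,0,0],[0,0,-0.0115],[0,0,0]])

```text
time_s: 11.4
position: [0.522, -0.0314, 0.1241]
tool_rot: [[-0.313, 0.95, -0.003], [0.95, 0.313, -0.001], [0.0, -0.003, -1.0]]
ft_force: [-4.1, -2.8, 5.6]
grip_width: 0.0116
gripper_force: 41.1
```

```bash
python3 st.py
```

```text
rad mm 129.81441553012291 arc mm from start 4.679544250737651 z 0.12414524283155179 Ft -4.737222625007825 Fr 1.6072564701051035 Fz 5.583899065829213 tang in tool [-0.051  0.999 -0.003] tilt [ 0.0003 -0.0031] 11.4
```

Call:
move_arm(jaw=[1,1], dp=[[-0.009,0.15,0],[0,0,0]], turn=[[0,0,-0.0115],[0,0,0]])

```text
time_s: 11.57
position: [0.524, -0.0309, 0.124]
tool_rot: [[-0.324, 0.946, -0.002], [0.946, 0.324, -0.0], [0.0, -0.002, -1.0]]
ft_force: [-2.0, -2.4, 0.6]
grip_width: 0.0114
gripper_force: 40.6
```

Call:
move_arm(jaw=[1,1], dp=[[-0.009,0.15,0],[0,0,0]], turn=[[0,0,-0.0115],[0,0,0]])

```text
time_s: 11.73
position: [0.526, -0.0303, 0.1238]
tool_rot: [[-0.335, 0.942, -0.0], [0.942, 0.335, 0.0], [0.0, -0.0, -1.0]]
ft_force: [-1.2, -1.4, 0.8]
grip_width: 0.0113
gripper_force: 40.5
```

Call:
move_arm(jaw=[1,1], dp=[[-0.009,0.15,0],[0,0,0]], turn=[[0,0,-0.0115],[0,0,0]])

```text
time_s: 11.9
position: [0.5274, -0.0299, 0.1238]
tool_rot: [[-0.346, 0.938, -0.001], [0.938, 0.346, 0.0], [0.0, -0.001, -1.0]]
ft_force: [-1.5, -2.2, 0.4]
grip_width: 0.0115
gripper_force: 40.5
```

Call:
move_arm(jaw=[1,1,1], dp=[[0,0,0.05],[0,0,0],[0,0,0]], turn=[[0,0,0],[0,0,0],[0,0,0]])

```text
time_s: 12.15
position: [0.5274, -0.0299, 0.1236]
tool_rot: [[-0.345, 0.939, -0.0], [0.939, 0.345, 0.0], [0.0, -0.0, -1.0]]
ft_force: [-1.9, -2.4, 2.5]
grip_width: 0.0113
gripper_force: 40.9
```

```bash
python3 st.py
```

```text
rad mm 129.9682113793049 arc mm from start 10.2570742305935 z 0.12355763779867086 Ft -2.518142573565809 Fr 1.7093237087300668 Fz 2.4789707410485624 tang in tool [-0.041  0.999 -0.   ] tilt [ 0.0001 -0.0002] 12.15
```

Call:
move_arm(jaw=[1,1], dp=[[-0.006,0.15,0.03],[0,0,0]], turn=[[0,0,-0.0115],[0,0,0]])

```text
time_s: 12.32
position: [0.528, -0.0297, 0.1234]
tool_rot: [[-0.357, 0.934, -0.003], [0.934, 0.357, -0.001], [0.0, -0.003, -1.0]]
ft_force: [-6.6, -3.6, 7.0]
grip_width: 0.0114
gripper_force: 41.5
```

Call:
move_arm(jaw=[1,1], dp=[[-0.006,0.15,0.01],[0,0,0]], turn=[[0,0,-0.0115],[0,0,0]])

```text
time_s: 12.48
position: [0.5286, -0.0295, 0.1234]
tool_rot: [[-0.368, 0.93, -0.005], [0.93, 0.368, -0.002], [0.0, -0.005, -1.0]]
ft_force: [-11.0, -5.9, 10.8]
grip_width: 0.0116
gripper_force: 42.3
```

Call:
move_arm(jaw=[1,1,1,1], dp=[[0.004,-0.15,-0.03],[0.004,-0.15,0],[0,0,0],[0,0,0]], turn=[[0,0,0],[0,0,0],[0,0,0],[0,0,0]])

```text
time_s: 12.82
position: [0.5275, -0.03, 0.1235]
tool_rot: [[-0.367, 0.93, 0.0], [0.93, 0.367, 0.0], [0.0, 0.0, -1.0]]
ft_force: [-3.1, -1.8, 2.4]
grip_width: 0.0114
gripper_force: 41.0
```

```bash
python3 st.py
```

```text
rad mm 130.0445081917928 arc mm from start 10.391172826072964 z 0.12352709164699979 Ft -3.49737594068442 Fr 0.7845780392986129 Fz 2.404242165490275 tang in tool [-0.064  0.998  0.   ] tilt [0.     0.0001] 12.8167
```

Call:
move_arm(jaw=[1,1,1], dp=[[0.004,-0.1,0.02],[0,0,0],[0,0,0]], turn=[[0,0,0],[0,0,0],[0,0,0]])

```text
time_s: 13.07
position: [0.5271, -0.0302, 0.1234]
tool_rot: [[-0.367, 0.93, 0.001], [0.93, 0.367, 0.0], [-0.0, 0.001, -1.0]]
ft_force: [-0.1, -0.6, 2.6]
grip_width: 0.0114
gripper_force: 40.9
```

```bash
python3 st.py
```

```text
rad mm 130.13940543102885 arc mm from start 9.868100281614442 z 0.12338235499018763 Ft -0.2750444631721651 Fr 0.5228184670386163 Fz 2.5842418151841366 tang in tool [-0.067  0.998  0.001] tilt [-0.0003  0.0013] 13.0667
```

Call:
move_arm(jaw=[1,1,1], dp=[[0.004,-0.08,0.02],[0,0,0],[0,0,0]], turn=[[0,0,0],[0,0,0],[0,0,0]])

```text
time_s: 13.32
position: [0.526, -0.0306, 0.1229]
tool_rot: [[-0.367, 0.93, 0.0], [0.93, 0.367, 0.0], [-0.0, 0.0, -1.0]]
ft_force: [2.5, 0.0, 0.7]
grip_width: 0.0112
gripper_force: 40.5
```

Call:
move_arm(jaw=[1,1,1], dp=[[0.004,-0.08,0],[0,0,0],[0,0,0]], turn=[[0,0,0],[0,0,0],[0,0,0]])

```text
time_s: 13.57
position: [0.525, -0.0309, 0.1229]
tool_rot: [[-0.367, 0.93, -0.0], [0.93, 0.367, 0.0], [0.0, -0.0, -1.0]]
ft_force: [2.2, 0.4, -0.7]
grip_width: 0.0113
gripper_force: 40.4
```

```bash
python3 st.py
```

```text
rad mm 130.1673211269826 arc mm from start 7.686056894236359 z 0.12286749403871045 Ft 2.2246971133352935 Fr 0.20837355375269329 Fz -0.7155056986206082 tang in tool [-0.084  0.996 -0.   ] tilt [ 0.0002 -0.0002] 13.5667
```

Call:
move_arm(jaw=[1,1,1], dp=[[0,0,0.05],[0,0,0.05],[0,0,0]], turn=[[0,0,0],[0,0,0],[0,0,0]])

```text
time_s: 13.82
position: [0.525, -0.0309, 0.1219]
tool_rot: [[-0.367, 0.93, -0.0], [0.93, 0.367, 0.0], [0.0, -0.0, -1.0]]
ft_force: [2.2, -0.9, -1.4]
grip_width: 0.0115
gripper_force: 40.4
```

```bash
python3 st.py
```

```text
rad mm 130.1455456672445 arc mm from start 7.671633663708657 z 0.12187335009885555 Ft 1.887865059672242 Fr 1.5068070874778374 Fz -1.449185445151667 tang in tool [-0.084  0.996 -0.   ] tilt [ 0.0002 -0.0002] 13.8167
```

It's dropping freely into the hole. I'll continue down gently.

Call:
move_arm(jaw=[1,1,1,1,1], dp=[[0,0,0.05],[0,0,0.05],[0,0,0.05],[0,0,0.05],[0,0,0]], turn=[[0,0,0],[0,0,0],[0,0,0],[0,0,0],[0,0,0]])

```text
time_s: 14.23
position: [0.525, -0.0309, 0.1199]
tool_rot: [[-0.367, 0.93, -0.0], [0.93, 0.367, 0.0], [0.0, -0.0, -1.0]]
ft_force: [1.2, -0.9, -1.2]
grip_width: 0.0115
gripper_force: 40.4
```

```bash
python3 st.py
```

```text
rad mm 130.17436848946363 arc mm from start 7.724442532937754 z 0.11991797533719749 Ft 0.9174299142810852 Fr 1.1827637383531213 Fz -1.2418016849596123 tang in tool [-0.084  0.996 -0.   ] tilt [ 0.0001 -0.0001] 14.2333
```

Call:
move_arm(jaw=[1,1,1,1,1,1], dp=[[0,0,0.1],[0,0,0.1],[0,0,0.1],[0,0,0.1],[0,0,0],[0,0,0]], turn=[[0,0,0],[0,0,0],[0,0,0],[0,0,0],[0,0,0],[0,0,0]])

```text
time_s: 14.73
position: [0.525, -0.0309, 0.1158]
tool_rot: [[-0.367, 0.93, -0.0], [0.93, 0.367, 0.0], [0.0, -0.0, -1.0]]
ft_force: [0.5, -0.6, -1.5]
grip_width: 0.011
gripper_force: 40.2
```

Call:
move_arm(jaw=[1,1,1,1,1,1], dp=[[0,0,0.1],[0,0,0.1],[0,0,0.1],[0,0,0.1],[0,0,0],[0,0,0]], turn=[[0,0,0],[0,0,0],[0,0,0],[0,0,0],[0,0,0],[0,0,0]])

```text
time_s: 15.23
position: [0.525, -0.0309, 0.1119]
tool_rot: [[-0.367, 0.93, -0.0], [0.93, 0.367, 0.0], [0.0, -0.0, -1.0]]
ft_force: [0.7, -0.4, -2.5]
grip_width: 0.0115
gripper_force: 40.3
```

Call:
move_arm(jaw=[1,1,1,1,1], dp=[[0,0,0.08],[0,0,0.08],[0,0,0.05],[0,0,0],[0,0,0]], turn=[[0,0,0],[0,0,0],[0,0,0],[0,0,0],[0,0,0]])

```text
time_s: 15.65
position: [0.525, -0.0309, 0.1098]
tool_rot: [[-0.367, 0.93, -0.0], [0.93, 0.367, 0.0], [0.0, -0.0, -1.0]]
ft_force: [1.0, -1.1, -1.6]
grip_width: 0.0116
gripper_force: 40.4
```

Call:
move_arm(jaw=[1,1,1,1], dp=[[0,0,0.04],[0,0,0.03],[0,0,0],[0,0,0]], turn=[[0,0,0],[0,0,0],[0,0,0],[0,0,0]])

```text
time_s: 15.98
position: [0.525, -0.0309, 0.1094]
tool_rot: [[-0.367, 0.93, 0.0], [0.93, 0.367, -0.0], [-0.0, 0.0, -1.0]]
ft_force: [0.9, -0.4, 2.1]
grip_width: 0.0109
gripper_force: 40.7
```

Collar contact at the expected depth. I'll release and retreat straight up.

Call:
move_arm(jaw=[4,4,4,4,4,4], dp=[[0,0,0],[0,0,0],[0,0,0],[0,0,0],[0,0,0],[0,0,0]], turn=[[0,0,0],[0,0,0],[0,0,0],[0,0,0],[0,0,0],[0,0,0]])

```text
time_s: 16.48
position: [0.525, -0.0309, 0.1092]
tool_rot: [[-0.367, 0.93, -0.0], [0.93, 0.367, 0.0], [0.0, -0.0, -1.0]]
ft_force: [0.3, -0.5, 0.2]
grip_width: 0.0401
gripper_force: 0.0
```

Call:
move_arm(jaw=[4,4,4,4,4,4,4,4,4], dp=[[0,0,-1],[0,0,-2],[0,0,-3],[0,0,-3],[-3,0,-3],[-3,0,-3],[-3,0,0],[0,0,0],[0,0,0]], turn=[[0,0,0],[0,0,0],[0,0,0],[0,0,0],[0,0,0],[0,0,0],[0,0,0],[0,0,0],[0,0,0]])

```text
time_s: 17.23
position: [0.5577, -0.1146, 0.2577]
tool_rot: [[-0.365, 0.931, -0.001], [0.931, 0.365, 0.0], [0.001, -0.0, -1.0]]
ft_force: [0.2, -0.7, 0.3]
grip_width: 0.0397
gripper_force: 0.0
```

```bash
python3 - <<'E'
from h import *
s,im,d=grab("wrist"); cv2.imwrite("pics/w5.png",im[:,:,::-1]); P=cloud("wrist",s,d);Z=P[...,2]
m=(d>0)&(Z>.12)&(Z<.16)&(abs(P[...,0]-.525)<.03)&(abs(P[...,1]+.031)<.03)
Q=P[m];print(s["position"],m.sum(),np.percentile(Q[:,2],[50,95]),cv2.minAreaRect((Q[Q[:,2]>np.percentile(Q[:,2],50)-.004][:,:2]*1000).astype(np.float32)))
E
```

```text
[ 0.55765424 -0.11461824  0.25767155] 532 [0.14205913 0.14341015] ((525.3753662109375, -31.00885772705078), (11.627674102783203, 27.076984405517578), 20.982894897460938)
```

View pics/w5.png

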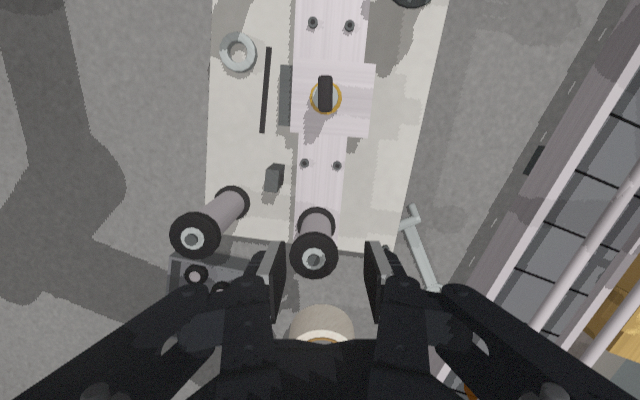

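The paddle stands at (325,95) over the brass ring. Its top is at z 0.142, which matches the home height, and the gripper is clear.

```bash
python3 -c "
from rig import ticket
print(ticket.close_job())"
```

```text
the job is handed in; nothing more can be done
None
```

The locking pin is fully home in the lock plate's hole with its collar down on the bush, the arm held off its stop and the gripper clear, and the job is handed in after about 17 s of robot time; no verdict was returned.

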